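# Load a knife-handle blank into the holding nest and lock it

### The arm

A 6-joint arm with a two-finger parallel gripper is mounted at the origin on the work surface. World frame = base frame: x ahead of the robot, y to its left, z up, the work surface at z = 0. Lengths are in mm, angles in rad, forces in N, time in s.
With the tool pointing down it reaches from about 400 to 925 mm from the base axis. Payload 12.5 kg.
Tool frame: the origin (TCP) lies at the very end of the fingers, on their centre line; the grasp point (between the pads) lies 19 mm behind it; z points along the fingers, y is the direction in which the jaws open and shut (so a half turn about z gives the same grasp; the last joint's range is limited). The gripper opens to 95 mm and grips with 3 to 60 N. Pads are 20 mm wide; open, the fingers measure 119 mm over their backs; the gripper's body (75 mm by 180 mm) begins 59 mm behind the grasp point.
Start: joints at [-1.284, 0.491, 1.559, -0, 1.092, -0.106], TCP at [239.259, -577.41, 214.661] pointing down, gripper open.
Joint ranges: [-3.1, 3.1], [-0.84, 2.19], [0.05, 2.79], [-1.13, 4.28], [0.06, 2.93], [-2.69, 2.69]. Speed limits (rad/s): [2.22, 2.22, 2.79, 3.14, 3.14, 3.14].

### API

Orientations are given as [roll, pitch, yaw] about the fixed x, y, z axes, in that order (R = Rz(yaw) Ry(pitch) Rx(roll)).
In Python, from cell import env, read_camera, get_calibration gives the robot as it stands.
- The arm moves only by the tool arm_command, never from a script. Its argument "targets" is a list of rows, each a list of 3 entries, a list of its own where there are three numbers: the turn, a rotation vector about the tool's x, y, z in rad, then the shift along the tool's x, y, z in m, then the closure in counts, from 0 (fully open) to 255 (shut). In form: [[[rx, ry, rz], [tx, ty, tz], fingers], ...]. A call has 1 to 8 rows; each row is the pose to reach, as a shift and turn from the pose commanded when the call began, along the tool's axes at that moment; what a row does not reach only later rows make up. A row lasts 1/10 s, in which the tool goes at most 50 mm and 8.59 degrees, less where a joint would pass 70% of its speed; a pose out of reach is approached as far as the arm can. A call with a gripper value outside its range is refused whole. The fingers move at their own pace and stop on an object; the grip force is fixed at half the most. Time passes only in rows, so rows that repeat a pose let the fingers close. It gives the time, the measured TCP pose, the force and the opening at its end, in the units of the state.
- env.state(): the state, without advancing time (a new reading comes with each control period).
- read_camera(name): name is "scene" or "top" or "wrist"; returns (picture, depth): 480x640x3 uint8, blue, green, red; 480x640 float32, mm along the optical axis (not along the pixel's ray), 0 where there is no reading.
- get_calibration(name): a dict with "vfov" (degrees; the focal length in pixels is half the picture's height over the tangent of half this angle, whatever the lens; pixels are square), "cx", "cy" (the principal point, pixels), "world_from_camera" (4x4, takes a point from camera to world coordinates). Camera axes: x right, y down, z forward; pixel columns grow to the right and rows downward; lengths in mm; the calibration is good to about 2 mm. A picture is of the moment at which its call begins: read the wrist's pose just before it. get_calibration takes no time and is no camera call; for the wrist camera it gives the pose at the moment of the call.
- env.job_done(): hands the job in, once; it reports no verdict.
The state is a dict: "t": time; "joints": joint angles; "qvel": joint speeds; "tau": joint torques, N m; "eef_pos": TCP position; "tcp_rot": TCP orientation; "ft_force": force on the tool from outside, world axes, zero at the start; "moment": the same for the moment, N m; "opening": opening from 0.0 (shut) to 1.0 (fully open).
Only numpy, scipy, OpenCV 4.12 (cv2) and the standard library are available. Lean on these libraries where they do the work, as an engineer would, in place of code of your own. Each camera call takes 0.05 s, during which the arm holds its last target.

### The job

On the knife-maker's bench, pick up the black handle blank (not the pale wood or the red one), set it flat, brass dots up, right down in the pocket of the aluminium holding nest while the nest's lever is still swung open. Then swing the lever by its red post fully shut over the blank and let go.

Things in the scene. Friction and masses are not known exactly. Their poses are not given: they have to be found in the camera images.
- black_blank: Black handle blank: block 80 long (its x), 36 wide (y), 36 high (z), about 140 g, two small brass dots on top. Loose on the bench, z up. Origin: centre of its underside. Grip it across the 36 mm width. A pale wood and a red blank of the same size lie near, at least 100 mm off, centre to centre.
- pocket (a point): Centre of the floor of the fixed nest's pocket: 94 along x, 52 along y, 10 deep, z up. Floor 8 above the bench; tops of the aluminium walls (14 to 16 thick) 18 above it. The blank's x goes along the pocket's x, either way round; it then stands 26 proud; keep fingertips above the walls. The lever's vertical pivot axis is on the pocket's x axis at x = +76 (post 22 diameter).
- lever (a joint): Angle (rad) of the flat steel lever about its vertical pivot. 0 = fully shut at its stop, pointing along the pocket's -x, over the blank. Grows as it opens towards the pocket's +y (pi/2: along +y). Starts at 1.3 to 1.8, end stop 1.95. No spring, stays where left; about 1 N at the post moves it. 18 wide, from 48 to 56 above the bench: 4 clear of a seated blank.
- lever_post (a point): Middle of the upright red round post on the lever's free end, 100 from the pivot axis: 16 diameter, rising 40 from the lever's top (56 above the bench) to 96; this point is 76 above the bench. Grip it from above or push it sideways.
Not all that is in view belongs to the job. Of the things like the black_blank, leave any that is blue; of the rest the larger one is meant. Leave any orange look-alike of the part that bears pocket alone.

How it is judged (in metres and radians):
On the way:
1. the black blank is down in the pocket while the lever is still open (more than 0.8 rad) (horizontal distance between black_blank and pocket below 0.014 m and z of black_blank in the frame of pocket below 0.004 m and angle between black_blank's own z axis and vertical below 0.15 rad and value of joint lever above 0.8 rad), for 0.2 s.
At the end, for the whole second after the job is handed in: The black blank lies flat in the pocket, brass dots up: underside within 4 mm of the pocket floor, centre within 14 mm of the pocket's centre, long side within 0.3 rad of the pocket's, tilted less than 0.15 rad; the lever is shut to within 0.2 rad of its stop, and both are at rest (horizontal distance between black_blank and pocket below 0.014 m and z of black_blank in the frame of pocket below 0.004 m and angle between the x axis of black_blank and the x axis of pocket, either way round below 0.3 rad and angle between black_blank's own z axis and vertical below 0.15 rad and value of joint lever below 0.2 rad and linear speed of black_blank below 0.02 m/s and velocity of joint lever between -0.05 and 0.05 rad/s); the robot touches nothing.
It also fails if it takes over 48 s, if anything falls off the work surface, if the arm or the gripper's body presses on something with over 40 N, if the wrist force passes 120 N, or if a joint passes its speed limit or range.

## Working session

There is one attempt and no reset: what is moved stays moved. The work goes in short steps, Python scripts to look and compute and a tool call to move; the robot and the scene stay as the last step left them, time stands still between calls to the robot, and variables do not carry over. Pictures are saved under pics/ and viewed, and the job is handed in when it is done.

Besides the shell and the picture viewer there is one more tool, called after "Request:" in YAML: its name, and indented under it one key for each argument. arm_command: Moves the arm, as the interface text tells. Its arguments: {"type":"object","properties":{"targets":{"type":"array"}},"required":["targets"]}

```bash
mkdir -p pics; ls
python3 - <<'E'
from cell import env, read_camera, get_calibration
import cv2, numpy as np
print(env.state())
for n in ["scene","top"]:
    p,d=read_camera(n); cv2.imwrite(f"pics/{n}0.png",p); np.save(f"{n}0.npy",d); print(n,get_calibration(n))
E
```

```text
pics
{'t': 0.0, 'joints': array([-1.28361988e+00,  4.91526290e-01,  1.55946205e+00,  2.09675940e-05,
        1.09168318e+00, -1.05614338e-01]), 'qvel': array([-9.52763753e-04,  2.19286769e-04,  1.26854676e-03,  5.99721528e-05,
       -1.02654765e-04, -1.54229875e-04]), 'tau': array([ 2.92582510e-03, -6.12640858e+01, -2.58175707e+01,  6.93416689e-02,
        4.81766928e-02, -5.20304013e-05]), 'eef_pos': array([ 239.17749635, -577.1584984 ,  214.07807536]), 'tcp_rot': array([-3.14052176e+00, -1.32224935e-04,  3.92781038e-01]), 'ft_force': array([-0.30183892,  0.57568541,  0.25808739]), 'moment': array([0.00999924, 0.03680704, 0.0230568 ]), 'opening': 0.999859647804574}
scene {'vfov': 56.82541728341963, 'cx': 317.75933270736164, 'cy': 242.16557550519158, 'world_from_camera': array([[-4.39093586e-01,  5.95551985e-01, -6.72692096e-01,
         1.00669736e+03],
       [ 8.98296858e-01,  3.04442940e-01, -3.16823689e-01,
         1.49904393e+02],
       [ 1.61113824e-02, -7.43392447e-01, -6.68661419e-01,
         5.61896753e+02],
       [ 0.00000000e+00,  0.00000000e+00,  0.00000000e+00,
         1.00000000e+00]])}
top {'vfov': 52.89844570070814, 'cx': 322.27299544040244, 'cy': 247.7668752366889, 'world_from_camera': array([[-2.08485422e-02, -9.97957903e-01,  6.03768393e-02,
         4.69987094e+02],
       [-9.99779628e-01,  2.09588091e-02,  1.19352785e-03,
        -4.16253085e+01],
       [-2.45651720e-03, -6.03386506e-02, -9.98174941e-01,
         8.80818121e+02],
       [ 0.00000000e+00,  0.00000000e+00,  0.00000000e+00,
         1.00000000e+00]])}
```

View pics/top0.png

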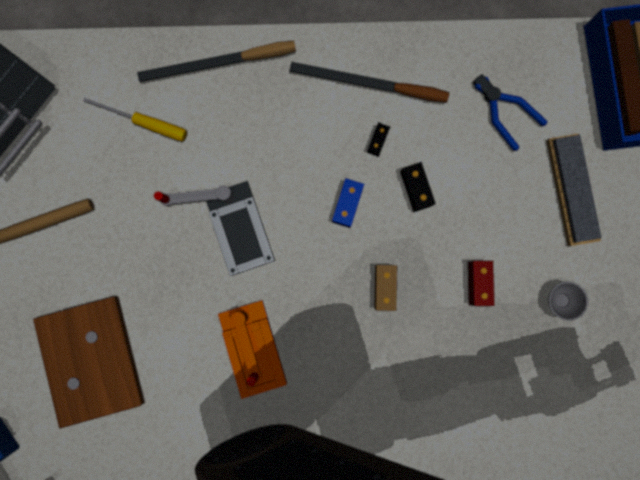

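View pics/scene0.png

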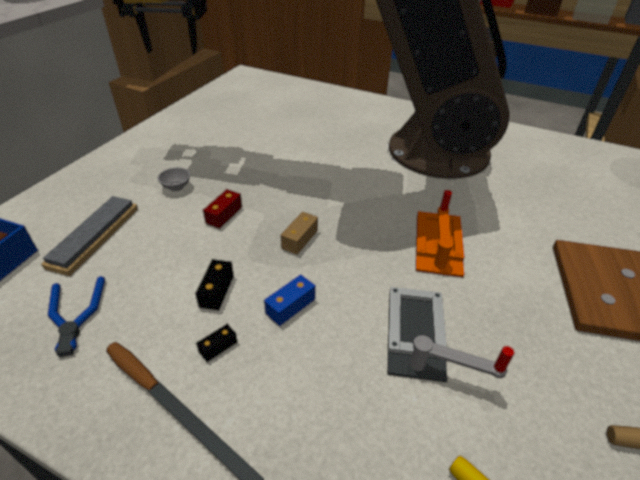

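Candidates in the top view are the large black blank (418,187), the small black one (377,139), the blue one (347,203), pale wood (385,287) and red (481,283). The large black one fits: it is black, not blue, and the larger of the two black ones. The nest is the aluminium one at (240,235), and the orange look-alike at (252,350) stays alone. Next I'll confirm with a crop and measure.

```bash
cat > h.py <<'E'
from cell import env, read_camera, get_calibration
import cv2, numpy as np
def cloud(n,d):
    c=get_calibration(n); f=240/np.tan(np.radians(c['vfov']/2))
    v,u=np.mgrid[0:480,0:640]
    P=np.stack([(u-c['cx'])/f*d,(v-c['cy'])/f*d,d,np.ones_like(d)],-1)@c['world_from_camera'].T
    P=P[...,:3]; P[d==0]=np.nan
    return P
E
python3 - <<'E'
from h import *
p=cv2.imread("pics/top0.png"); d=np.load("top0.npy").astype(float); P=cloud("top",d)
cv2.imwrite("pics/crop0.png",cv2.resize(p[100:310,140:460],None,fx=2.5,fy=2.5,interpolation=cv2.INTER_CUBIC))
def rect(m,name):
    q=P[m]; 
    if len(q)<5: print(name,len(q)); return
    r=cv2.minAreaRect(q[:,:2].astype(np.float32)); print(name,len(q),np.round(q.mean(0),1),'rect',r)
U=np.zeros((480,640),bool)
def box(u0,u1,v0,v1):
    m=U.copy(); m[v0:v1,u0:u1]=1; return m
Z=P[...,2]
print('bench z',np.nanmedian(Z[150:180,440:460]), 'z at black',Z[187,418],'pocket floor',Z[235,240])
for nm,b in [('big',box(395,445,155,218)),('small',box(360,395,118,160))]:
    rect(b&(Z>20),nm+' z>20'); 
    m=b&(Z>20); print(np.nanpercentile(Z[m],[5,50,95]) if m.any() else '')
b=box(145,280,170,285)
for lo,hi in [(3,12),(14,22),(22,34),(44,60),(70,110)]:
    rect(b&(Z>lo)&(Z<hi),f'nest {lo}-{hi}')
np.set_printoptions(linewidth=250)
print(np.round(Z[180:280:4,150:280:5]).astype(int))
E
```

```text
bench z 0.0003368752139749631 z at black 34.712188293667964 pocket floor 5.6028416870095725
big z>20 991 [ 627.4 -212.7   35.1] rect ((628.4833984375, -213.97010803222656), (79.853271484375, 36.96021270751953), 16.815784454345703)
[27.92829238 35.69529136 38.11625762]
small z>20 406 [ 718.6 -146.5   24.3] rect ((719.0534057617188, -146.63018798828125), (24.323286056518555, 55.04078674316406), 67.74775695800781)
[21.97874278 24.32763669 26.4915973 ]
nest 3-12 2143 [566.  113.2   7.4] rect ((567.4928588867188, 160.098876953125), (208.46420288085938, 244.92446899414062), 0.30443117022514343)
nest 14-22 1666 [547.1 104.6  17.7] rect ((556.261962890625, 107.85292053222656), (141.57469177246094, 84.46963500976562), 18.120346069335938)
nest 22-34 20 [610.3 121.3  27.1] rect ((583.074951171875, 116.95206451416016), (62.103363037109375, 48.13397216796875), 39.1327018737793)
nest 44-60 678 [614.5 173.2  55.8] rect ((615.81689453125, 176.10752868652344), (25.21446990966797, 121.94700622558594), 4.247069835662842)
nest 70-110 119 [609.  225.3  89.4] rect ((609.8552856445312, 226.48052978515625),
[... 13248 characters left out ...]
                    0                   -3                    1                    1]
 [                  -2                   -1                    3                    0                   -1                    0                   -1                    1                   -1                    2                    1
                     0                   -3                   -3                   -3                    0                    2                   -2                    1                    1                   -2                    0
                    -1                    2                    0                    0]]<stdin>:20: RuntimeWarning: invalid value encountered in cast
```

View pics/crop0.png

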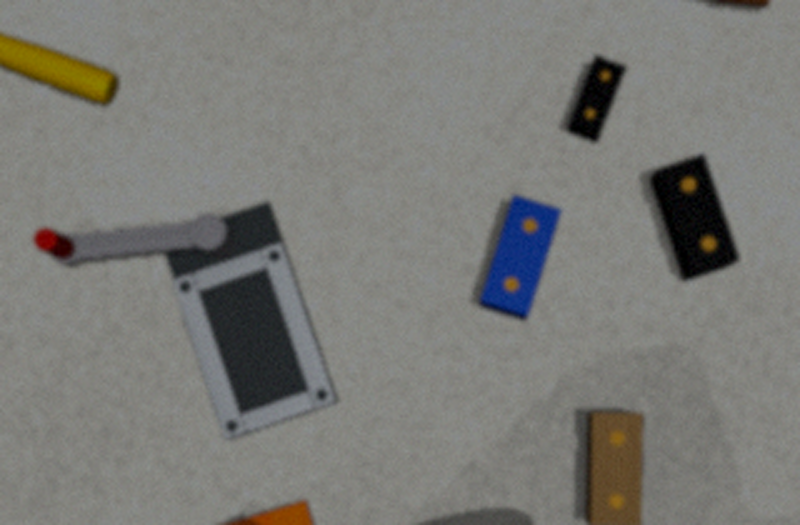

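```bash
cat >> h.py <<'E'
def ray(n,uv,z):
    c=get_calibration(n); f=240/np.tan(np.radians(c['vfov']/2)); T=c['world_from_camera']
    uv=np.atleast_2d(uv).astype(float)
    D=np.c_[(uv[:,0]-c['cx'])/f,(uv[:,1]-c['cy'])/f,np.ones(len(uv))]@T[:3,:3].T
    o=T[:3,3]; return o+D*((z-o[2])/D[:,2])[:,None]
E
python3 - <<'E'
from h import *
p=cv2.imread("pics/top0.png")
s=2.5
# corner screws from crop px
sc=np.array([[185,286],[274,256],[321,395],[232,426]])/s+[140,100]
w=ray('top',sc,18); print('screws',np.round(w,1),'c',w.mean(0))
pk=np.array([[200,291],[266,268],[307,390],[243,412]])/s+[140,100]
w=ray('top',pk,18); c=w.mean(0); print('pocket rim',np.round(w,1),'c',c)
e=(w[1]+w[0]-w[2]-w[3]); print('yaw',np.arctan2(e[1],e[0]), 'len',np.linalg.norm(e)/2)
pt=ray('top',np.array([[46,239]])/s+[140,100],96); print('post top',pt)
pv=ray('top',np.array([[208,231]])/s+[140,100],56); print('pivot',pv)
bt=np.array([[651,180],[704,156],[738,261],[686,279]])/s+[140,100]
w=ray('top',bt,36);print('blank',np.round(w,1),w.mean(0)); e=w[1]+w[0]-w[2]-w[3]; print(np.arctan2(e[1],e[0]),np.linalg.norm(e)/2)
dots=np.array([[689,185],[709,243]])/s+[140,100]; w=ray('top',dots,36); print(w,w.mean(0))
E
```

```text
screws [[586.4 153.   18. ]
 [606.8  88.7  18. ]
 [505.9  56.2  18. ]
 [485.  120.1  18. ]] c [546.03565599 104.51155609  18.        ]
pocket rim [[582.6 142.3  18. ]
 [598.2  94.5  18. ]
 [509.6  66.2  18. ]
 [494.9 112.2  18. ]] c [546.33427193 103.78666665  18.        ]
yaw 0.32004310425046084 len 92.88129066776924
post top [[608.89647286 226.52242105  96.        ]]
pivot [[619.16615578 128.29496166  56.        ]]
blank [[ 652.5 -181.7   36. ]
 [ 668.9 -219.8   36. ]
 [ 593.5 -241.2   36. ]
 [ 581.5 -204.2   36. ]] [ 624.1136921  -211.73389507   36.        ]
0.2914414424560149 76.4786409044566
[[ 648.38720458 -208.4827771    36.        ]
 [ 606.70830171 -221.24386927   36.        ]] [ 627.54775314 -214.86332319   36.        ]
```

The crop confirms the large black blank at crop px (695,217), with two brass dots. The aluminium nest has its lever open to the left. Next is a helper that turns a target pose into move rows.

```bash
cat >> h.py <<'E'
from scipy.spatial.transform import Rotation as Ro
def rel(x,y,z,yaw,start=None):
    """row from pose (measured, levelled to pointing straight down) to target"""
    s=env.state() 
    p,r=(s['eef_pos'],Ro.from_euler('xyz',s['tcp_rot'])) if start is None else (np.array(start[:3]),Ro.from_euler('xyz',[np.pi,0,start[3]]))
    t=Ro.from_euler('xyz',[np.pi,0,yaw])
    return np.round((r.inv()*t).as_rotvec(),3).tolist(), np.round(r.inv().apply(np.array([x,y,z])-p)/1000,4).tolist()
E
python3 -c "
from h import *
print(rel(628,-214,150,.295,[239.259,-577.41,214.661,.393]))"
```

```text
([0.0, -0.0, 0.098], [0.4983, -0.1868, 0.0647])
```

Request:
arm_command:
  targets:
    - [[0,0,0.098],[0.498,-0.187,0.065],0]
    - [[0,0,0.098],[0.498,-0.187,0.065],0]
    - [[0,0,0.098],[0.498,-0.187,0.065],0]
    - [[0,0,0.098],[0.498,-0.187,0.065],0]
    - [[0,0,0.098],[0.498,-0.187,0.065],0]
    - [[0,0,0.098],[0.498,-0.187,0.065],0]
    - [[0,0,0.098],[0.498,-0.187,0.065],0]
    - [[0,0,0.098],[0.498,-0.187,0.065],0]

```text
t: 0.9
eef_pos: [530.4, -304.5, 165.7]
tcp_rot: [-3.141, 0.0, 0.295]
ft_force: [0.8, -0.8, 0.2]
opening: 1.0
```

```bash
python3 -c "
from h import *
print(env.state()['tcp_rot'],rel(628,-214,150,.295))"
```

```text
[-3.14139190e+00  2.30792261e-04  2.94785104e-01] ([-0.0, 0.0, -0.0], [0.1197, -0.0582, 0.0157])
```

Request:
arm_command:
  targets:
    - [[0,0,0],[0.04,-0.02,0.005],0]
    - [[0,0,0],[0.08,-0.039,0.01],0]
    - [[0,0,0],[0.08,-0.039,0.01],0]
    - [[0,0,0],[0.08,-0.039,0.01],0]

```text
t: 1.3
eef_pos: [594.6, -244.7, 155.5]
tcp_rot: [-3.141, 0.001, 0.297]
ft_force: [-0.7, -0.8, 0.3]
opening: 1.001
```

Run:
```python
from h import *
print(rel(628,-214,150,.295))
c=get_calibration('wrist'); p,d=read_camera('wrist'); cv2.imwrite('pics/w1.png',p); np.save('w1.npy',d); print(c)
P=cloud('wrist',d.astype(float)); Z=P[...,2]
m=(Z>28)&(Z<44)&(np.abs(P[...,0]-628)<55)&(np.abs(P[...,1]+214)<55)&(p.max(-1)<90)
r=cv2.minAreaRect(P[m][:,:2].astype(np.float32)); print(m.sum(),P[m].mean(0),r,np.median(Z[m]))
```

```text
([-0.001, 0.001, 0.002], [0.0409, -0.0196, 0.0054])
{'vfov': 71.84857360530201, 'cx': 320.47570117469047, 'cy': 239.79864622070275, 'world_from_camera': array([[ 2.91486631e-01, -9.24023967e-01, -2.47417163e-01,
         6.63684614e+02],
       [-9.56573541e-01, -2.82003731e-01, -7.37628425e-02,
        -2.23720133e+02],
       [-1.61392870e-03,  2.58173594e-01, -9.66097195e-01,
         3.23658980e+02],
       [ 0.00000000e+00,  0.00000000e+00,  0.00000000e+00,
         1.00000000e+00]])}
3523 [ 629.62323304 -214.20433592   34.47261599] ((628.0170288085938, -214.43898010253906), (79.51104736328125, 35.93561553955078), 15.974690437316895) 34.483870780836355
```

View pics/w1.png

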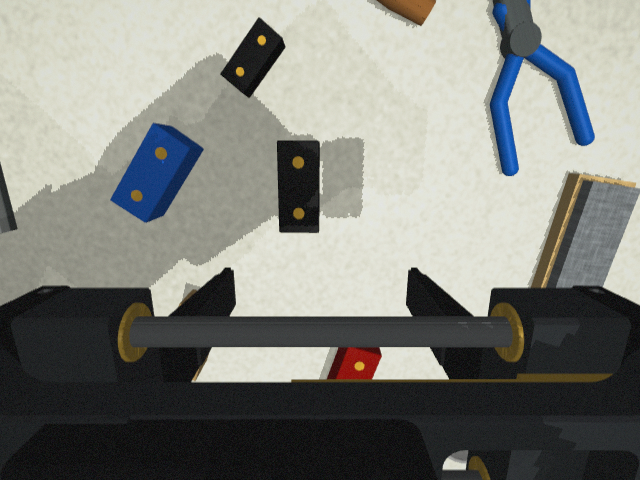

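The wrist view shows the big black blank at (298,187), dots up, close to tool-aligned. It measures (628,-214.4), yaw about 0.29, which agrees with the top camera.

Request:
arm_command:
  targets:
    - [[0,0,0.004],[0.041,-0.02,0.006],0]
    - [[0,0,0.004],[0.041,-0.02,0.056],0]
    - [[0,0,0.004],[0.041,-0.02,0.09],0]
    - [[0,0,0.004],[0.041,-0.02,0.11],0]
    - [[0,0,0.004],[0.041,-0.02,0.12],0]
    - [[0,0,0.004],[0.041,-0.02,0.12],0]

```text
t: 1.95
eef_pos: [627.0, -215.5, 35.3]
tcp_rot: [-3.141, 0.001, 0.289]
ft_force: [-0.1, 0.1, 0.9]
opening: 0.999
```

```bash
python3 -c "
from h import *
print(env.state()['eef_pos'],rel(628,-214.3,16,.293))"
```

```text
[ 626.97684018 -215.47891528   35.34949541] ([-0.001, 0.001, -0.004], [0.0013, -0.0008, 0.0193])
```

Request:
arm_command:
  targets:
    - [[0,0,-0.004],[0.001,-0.001,0.01],0]
    - [[0,0,-0.004],[0.001,-0.001,0.019],0]
    - [[0,0,-0.004],[0.001,-0.001,0.019],0]
    - [[0,0,-0.004],[0.001,-0.001,0.019],255]
    - [[0,0,-0.004],[0.001,-0.001,0.019],255]
    - [[0,0,-0.004],[0.001,-0.001,0.019],255]
    - [[0,0,-0.004],[0.001,-0.001,0.019],255]
    - [[0,0,-0.004],[0.001,-0.001,0.019],255]

```text
t: 2.75
eef_pos: [628.6, -213.3, 17.3]
tcp_rot: [3.141, -0.0, 0.295]
ft_force: [-0.8, 0.6, 0.4]
opening: 0.632
```

Request:
arm_command:
  targets:
    - [[0,0,0],[0,0,0],255]
    - [[0,0,0],[0,0,0],255]
    - [[0,0,0],[0,0,0],255]
    - [[0,0,0],[0,0,0],255]

```text
t: 3.15
eef_pos: [628.6, -213.4, 17.1]
tcp_rot: [3.141, 0.0, 0.295]
ft_force: [0.7, -0.3, 0.5]
opening: 0.373
```

Request:
arm_command:
  targets:
    - [[0,0,0],[0,0,0],255]
    - [[0,0,0],[0,0,0],255]
    - [[0,0,0],[0,0,-0.02],255]
    - [[0,0,0],[0,0,-0.05],255]
    - [[0,0,0],[0,0,-0.09],255]
    - [[0,0,0],[0,0,-0.12],255]
    - [[0,0,0],[0,0,-0.12],255]
    - [[0,0,0],[0,0,-0.12],255]

```text
t: 3.95
eef_pos: [628.4, -213.2, 137.1]
tcp_rot: [3.141, -0.0, 0.295]
ft_force: [-0.3, 0.5, -1.5]
opening: 0.377
```

Run:
```python
from h import *
print(env.state()['eef_pos'],env.state()['tcp_rot'],rel(546.2,104.1,130,.315))
c=get_calibration('wrist'); p,d=read_camera('wrist'); cv2.imwrite('pics/w2.png',p); np.save('w2.npy',d)
```

```text
[ 628.36578453 -213.23691078  137.12734568] [ 3.14127602e+00 -2.44794651e-04  2.94821339e-01] ([0.0, -0.0, -0.02], [0.0136, -0.3275, 0.007])
```

View pics/w2.png

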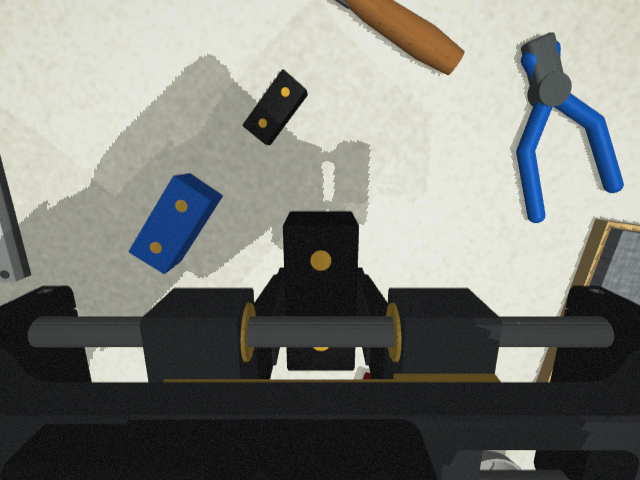

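The black blank is held level, dots up at (320,260) and partly visible at (320,347). I'll check its offset in the grip.

Run:
```python
from h import *
d=np.load('w2.npy').astype(float); P=cloud('wrist',d); s=env.state()
R=Ro.from_euler('xyz',s['tcp_rot'])
Q=R.inv().apply((P.reshape(-1,3)-s['eef_pos'])).reshape(P.shape)
m=np.zeros((480,640),bool); m[205:285,280:362]=1; m&=np.abs(Q[...,2]+18)<6
q=Q[m]; print(m.sum(),q.min(0),q.max(0),np.median(q,0),np.percentile(q[:,0],[1,99]),np.percentile(q[:,2],[5,95]))
z=s['eef_pos'][2]-17.1+36
for uv in [(320,260),(286,211),(354,211),(320,211)]: print(uv,R.inv().apply(ray('wrist',uv,z)[0]-s['eef_pos']))
```

```text
4805 [  8.91743345 -20.43616597 -21.28876357] [ 40.25508979  20.12462578 -12.02704027] [ 25.44432165  -0.41025164 -17.04903998] [ 9.47108011 40.00122667] [-18.07853757 -15.74536455]
(320, 260) [ 22.36271912  -0.42869189 -18.92507301]
(286, 211) [ 45.88483143 -15.90310441 -18.93814598]
(354, 211) [ 45.86406552  15.10398509 -18.96552965]
(320, 211) [ 45.87444648  -0.39658552 -18.95184044]
```

Request:
arm_command:
  targets:
    - [[0,0,-0.02],[0.014,-0.327,0.007],255]
    - [[0,0,-0.02],[0.014,-0.327,0.007],255]
    - [[0,0,-0.02],[0.014,-0.327,0.007],255]
    - [[0,0,-0.02],[0.014,-0.327,0.007],255]
    - [[0,0,-0.02],[0.014,-0.327,0.007],255]
    - [[0,0,-0.02],[0.014,-0.327,0.007],255]
    - [[0,0,-0.02],[0.014,-0.327,0.007],255]
    - [[0,0,-0.02],[0.014,-0.327,0.007],255]

```text
t: 4.8
eef_pos: [545.1, 106.5, 128.5]
tcp_rot: [-3.141, 0.003, 0.319]
ft_force: [0.4, -0.6, -1.9]
opening: 0.374
```

Run:
```python
from h import *
print(env.state()['eef_pos'],env.state()['tcp_rot'],rel(546.2,104.1,130,.315))
p,d=read_camera('wrist'); cv2.imwrite('pics/w3.png',p); np.save('w3.npy',d)
p,d=read_camera('top'); cv2.imwrite('pics/t3.png',p)
```

```text
[545.08965956 106.547559   128.54982765] [-3.14060781e+00  3.12292979e-03  3.18561616e-01] ([-0.001, 0.003, 0.004], [0.0003, 0.0027, -0.0015])
```

View pics/w3.png

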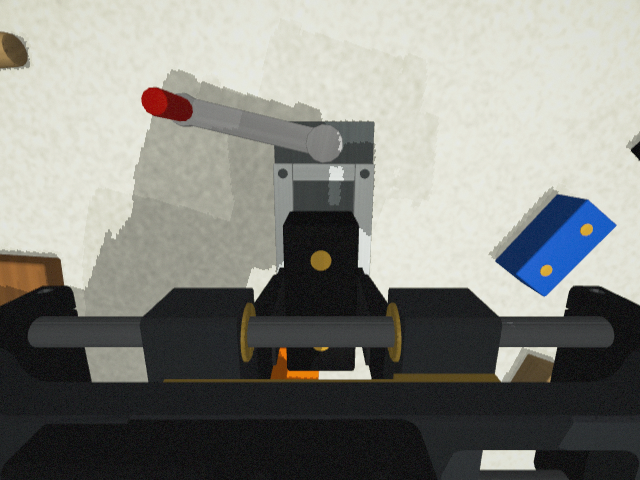

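The held blank is over the nest. The screws show at (282,174) and (365,174), the pivot at (325,142) and the red post top at (154,101). I'll cross-check the nest position from this view.

Run:
```python
from h import *
w=ray('wrist',[(282.5,174),(365,174)],18); print(w); e=w[0]-w[1]; print('yaw',np.arctan2(e[1],e[0])-np.pi/2, np.linalg.norm(e))
y=np.arctan2(e[1],e[0])-np.pi/2
m=w.mean(0); print('c from screws (53 from centre)', m[:2]-53*np.array([np.cos(y),np.sin(y)]))
print('pivot',ray('wrist',[(324,142)],58),'post',ray('wrist',[(154,101)],96))
d=np.load('w3.npy').astype(float); P=cloud('wrist',d); Z=P[...,2]
a=.315; 
X=(P[...,0]-546.2)*np.cos(a)+(P[...,1]-104.1)*np.sin(a); Y=-(P[...,0]-546.2)*np.sin(a)+(P[...,1]-104.1)*np.cos(a)
# pocket frame: wall end, outer edges and inner edges at columns
mm=(np.abs(Z-18)<4)&(np.abs(Y)<60)&(X>30)&(X<70)
k=mm&(X>49)&(X<58); print('end wall Y range',np.percentile(Y[k],[1,99]),k.sum())
k=mm&(np.abs(Y)<18); print('end wall X range',np.percentile(X[k],[2,98]),k.sum())
k=(Z>4)&(Z<12)&(X>0)&(X<50)&(abs(Y)<30); print('floor',k.sum(),np.percentile(X[k],[2,98]),np.percentile(Y[k],[2,98]))
```

```text
[[587.82211448 150.83112736  18.        ]
 [609.00850304  85.87438419  18.        ]]
yaw 0.31528207401646813 68.32453105670609
c from screws (53 from centre) [548.02773441 101.91826912]
pivot [[621.57115698 126.13157116  58.        ]] post [[611.89508817 224.48664824  96.        ]]
end wall Y range [-43.22056069  38.65063399] 1056
end wall X range [48.94785259 62.86415466] 783
floor 1809 [21.93315231 47.32189944] [-27.68385915  23.20549334]
```

```bash
python3 -c "
from h import *
print(env.state()['eef_pos'],env.state()['tcp_rot'],rel(547,103,45,.315))"
```

```text
[546.43729738 103.87431215 128.95166012] [-3.14131664e+00  1.99309401e-03  3.16208334e-01] ([-0.0, 0.002, 0.001], [0.0004, 0.001, 0.084])
```

Request:
arm_command:
  targets:
    - [[0,0,0],[0,0.001,0.03],255]
    - [[0,0,0],[0,0.001,0.06],255]
    - [[0,0,0],[0,0.001,0.077],255]
    - [[0,0,0],[0,0.001,0.084],255]
    - [[0,0,0],[0,0.001,0.084],255]
    - [[0,0,0],[0,0.001,0.084],255]

```text
t: 5.5
eef_pos: [547.7, 102.1, 46.5]
tcp_rot: [3.141, -0.001, 0.314]
ft_force: [-0.3, 0.1, -1.1]
opening: 0.38
```

```bash
python3 -c "
from h import *
p,d=read_camera('scene'); cv2.imwrite('pics/s4.png',cv2.resize(p[240:420,330:550],None,fx=3,fy=3))
p,d=read_camera('wrist'); cv2.imwrite('pics/w4.png',p)
print(env.state()['eef_pos'],env.state()['tcp_rot'],rel(547,103,26,.315))"
```

```text
[547.74997577 102.42889454  46.94224475] [ 3.14113781e+00 -1.32895045e-03  3.14489649e-01] ([0.0, -0.001, -0.001], [-0.0006, -0.0008, 0.0209])
```

View pics/s4.png

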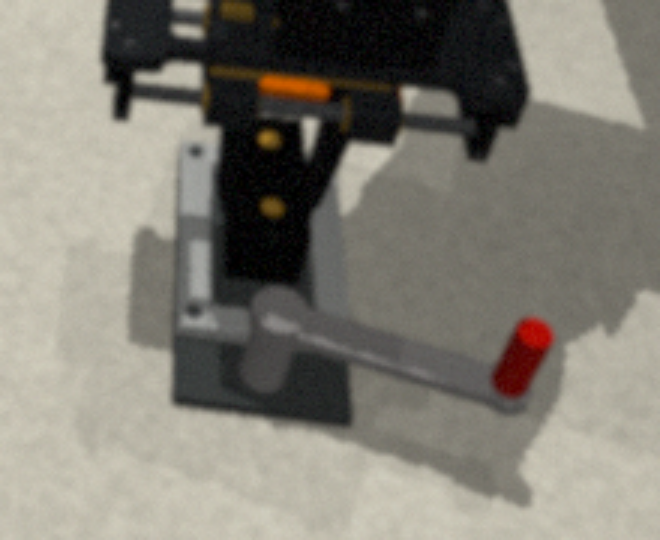

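View pics/w4.png

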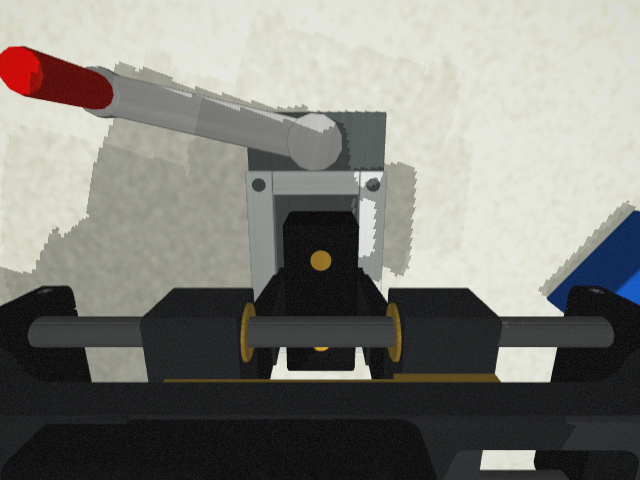

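The blank is aligned with the pocket, though the wrist view has it about 2 mm right of the pocket's middle (blank mid 320.5 against screws' mid 316). I'll shift and lower in steps.

Request:
arm_command:
  targets:
    - [[0,0,0],[0,-0.002,0.006],255]
    - [[0,0,0],[0,-0.002,0.012],255]
    - [[0,0,0],[0,-0.002,0.016],255]
    - [[0,0,0],[0,-0.002,0.019],255]
    - [[0,0,0],[0,-0.002,0.019],255]

```text
t: 6.1
eef_pos: [546.4, 104.6, 26.6]
tcp_rot: [-3.141, 0.001, 0.315]
ft_force: [-0.3, -0.3, -0.8]
opening: 0.375
```

Request:
arm_command:
  targets:
    - [[0,0,0],[0,0,0.001],255]
    - [[0,0,0],[0,0,0.001],255]
    - [[0,0,0],[0,0,0.001],255]

```text
t: 6.4
eef_pos: [546.7, 104.6, 26.2]
tcp_rot: [3.141, -0.0, 0.315]
ft_force: [-0.4, 0.2, -1.1]
opening: 0.375
```

Request:
arm_command:
  targets:
    - [[0,0,0],[0,0,0.001],255]
    - [[0,0,0],[0,0,0.001],255]
    - [[0,0,0],[0,0,0.001],100]
    - [[0,0,0],[0,0,0.001],100]
    - [[0,0,0],[0,0,0.001],100]
    - [[0,0,0],[0,0,0.001],100]
    - [[0,0,0],[0,0,0.001],100]

```text
t: 7.1
eef_pos: [546.7, 104.6, 25.1]
tcp_rot: [3.141, -0.0, 0.315]
ft_force: [0.6, -0.1, -0.1]
opening: 0.603
```

```bash
python3 -c "
from h import *
print(env.state())
p,d=read_camera('wrist'); cv2.imwrite('pics/w5.png',p)"
```

```text
{'t': 7.1, 'joints': array([ 7.03575426e-02,  6.56323184e-01,  1.89060450e+00, -1.56137747e-04,
        5.94565151e-01,  1.32650480e+00]), 'qvel': array([-0.00120774, -0.0007328 ,  0.00114822, -0.00139875, -0.00020798,
       -0.0007809 ]), 'tau': array([ 1.26482657e-03, -6.05050421e+01, -1.46747509e+01,  3.05307959e-02,
       -7.11010164e-02, -1.38576732e-05]), 'eef_pos': array([546.65262346, 104.56433359,  25.12897894]), 'tcp_rot': array([ 3.14148364e+00, -7.56930954e-05,  3.14778409e-01]), 'ft_force': array([ 0.56521851, -0.09824153, -0.08843126]), 'moment': array([ 0.00151964,  0.03464852, -0.01248856]), 'opening': 0.602509215817444}
```

View pics/w5.png

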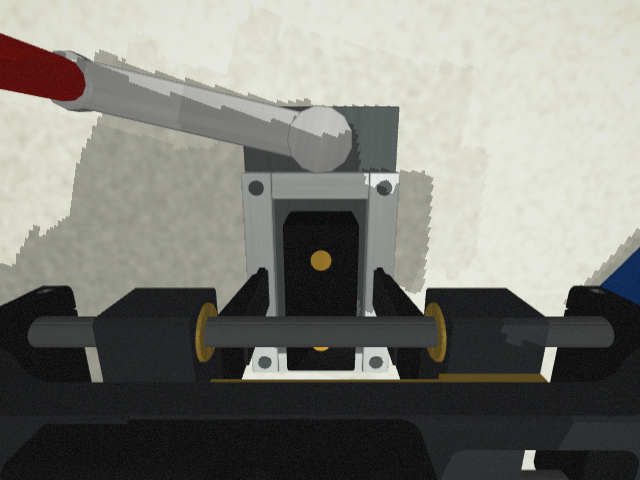

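The blank sits centred in the pocket (320,285) with the fingers open. Now I'll raise the tool straight up and verify the seating height.

Request:
arm_command:
  targets:
    - [[0,0,0],[0,0,-0.03],100]
    - [[0,0,0],[0,0,-0.08],100]
    - [[0,0,0],[0,0,-0.12],100]
    - [[0,0,0],[0,0,-0.135],100]
    - [[0,0,0],[0,0,-0.135],100]
    - [[0,0,0],[0,0,-0.135],100]

```text
t: 7.75
eef_pos: [546.2, 104.5, 159.4]
tcp_rot: [-3.142, 0.001, 0.315]
ft_force: [0.5, -0.3, -0.1]
opening: 0.61
```

Run:
```python
from h import *
for k in range(1):
  p,d=read_camera('wrist'); cv2.imwrite('pics/w6.png',p); P=cloud('wrist',d.astype(float))
a=.315
X=(P[...,0]-546.5)*np.cos(a)+(P[...,1]-104)*np.sin(a); Y=-(P[...,0]-546.5)*np.sin(a)+(P[...,1]-104)*np.cos(a); Z=P[...,2]
k=(np.abs(Z-44)<6)&(abs(X)<60)&(abs(Y)<35)&(p.max(-1)<100)
print('blank top Z',np.median(Z[k]),np.percentile(X[k],[1,99]),np.percentile(Y[k],[1,99]),k.sum())
k2=(np.abs(Z-18)<4)&(abs(X)<65)&(abs(Y)<45); print('wall Z',np.median(Z[k2]),np.percentile(Y[k2],[1,99]),np.percentile(X[k2],[1,99]))
kb=(abs(Z)<5); print('bench',np.median(Z[kb]))
A=np.c_[X[k],Y[k],np.ones(k.sum())]; print('plane',np.linalg.lstsq(A,Z[k],rcond=None)[0])
p,d=read_camera('top'); cv2.imwrite('pics/t6.png',cv2.resize(p[100:310,140:460],None,fx=2.5,fy=2.5))
# post pose for reach
print(env.state()['eef_pos'])
```

```text
blank top Z 41.51869438323689 [-38.83911892  39.55929158] [-16.76187117  18.56862756] 3285
wall Z 15.547026909918486 [-40.1080257   42.76575743] [-59.70458711  61.38249723]
bench -2.53749793261278
plane [-1.68518599e-03  2.33110781e-04  4.15203795e+01]
[546.01035845 104.51532742 158.63748955]
```

View pics/w6.png

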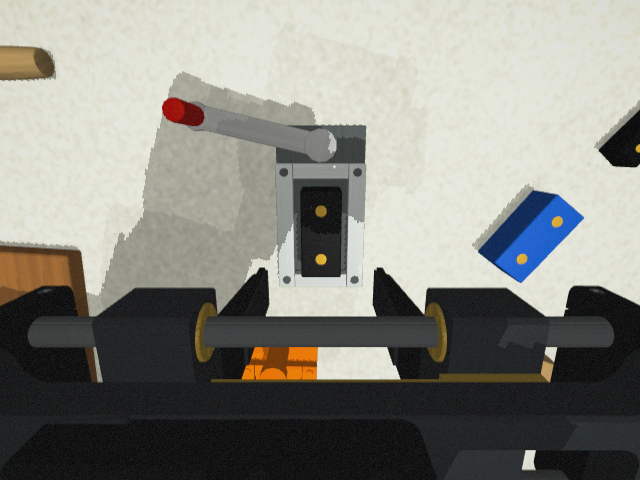

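Seated: blank top minus wall top is 26.0 mm, it is level, and the centre is within about 1.5 mm. The lever is still open at about 1.8 rad. Next I'll swing the tool to the red post, wrist view (178,108), and straddle it tangentially.

```bash
python3 -c "
from h import *
print(rel(610,226,155,1.66)); print(ray('wrist',[(172,110)],96), ray('wrist',[(320,147)],58))"
```

```text
([-0.002, 0.002, -1.345], [0.0985, -0.0957, 0.0035])
[[609.33644368 227.33998675  96.        ]] [[617.38078969 128.4680219   58.        ]]
```

Request:
arm_command:
  targets:
    - [[0,0,-0.15],[0.012,-0.011,0],100]
    - [[0,0,-0.3],[0.024,-0.022,0],100]
    - [[0,0,-0.45],[0.036,-0.033,0],100]
    - [[0,0,-0.6],[0.048,-0.044,0],100]
    - [[0,0,-0.75],[0.06,-0.055,0],100]
    - [[0,0,-0.9],[0.072,-0.066,0],100]
    - [[0,0,-1.05],[0.084,-0.08,0],100]
    - [[0,0,-1.2],[0.098,-0.096,0.003],100]

```text
t: 8.65
eef_pos: [610.1, 226.6, 155.5]
tcp_rot: [-3.14, 0.001, 1.521]
ft_force: [0.1, -0.2, 1.1]
opening: 0.608
```

```bash
python3 -c "
from h import *
print(env.state()['eef_pos'],rel(610,226,130,1.66))"
```

```text
[610.05199168 226.58522131 155.51715568] ([-0.002, 0.001, -0.139], [-0.0006, 0.0, 0.0255])
```

Request:
arm_command:
  targets:
    - [[0,0,-0.07],[0,0,0.01],100]
    - [[0,0,-0.139],[0,0,0.025],100]
    - [[0,0,-0.139],[0,0,0.025],100]

```text
t: 8.95
eef_pos: [608.7, 226.0, 128.6]
tcp_rot: [-3.136, 0.001, 1.655]
ft_force: [0.5, -0.1, 0.7]
opening: 0.611
```

```bash
python3 -c "
from h import *
p,d=read_camera('wrist'); cv2.imwrite('pics/w7.png',p)
p,d=read_camera('scene'); cv2.imwrite('pics/s7.png',cv2.resize(p[200:420,330:570],None,fx=2.7,fy=2.7))
print(env.state()['eef_pos'],rel(610,226,64,1.66))"
```

```text
[609.81113671 226.07483411 131.11692967] ([-0.002, 0.0, -0.008], [-0.0001, 0.0003, 0.0671])
```

View pics/w7.png

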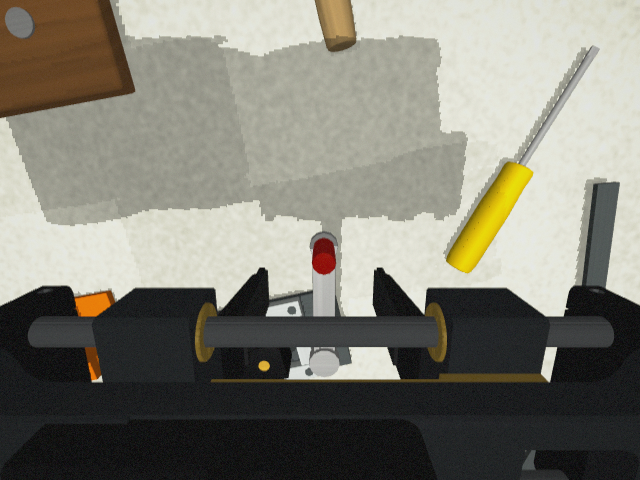

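View pics/s7.png

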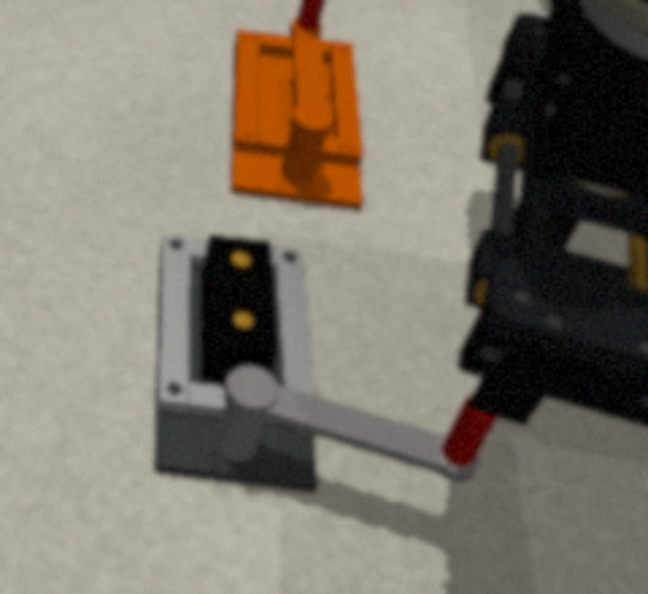

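The post is midway between the fingers at (323,262). The straddle lines up, so I'll descend.

```bash
python3 -c "
from h import *
s=env.state();w=ray('wrist',[(323.5,263)],96); print(w, Ro.from_euler('xyz',s['tcp_rot']).inv().apply(w[0]-s['eef_pos']))"
```

```text
[[611.19254604 228.87200379  96.        ]] [ 2.69189669  1.67123214 35.11256007]
```

Request:
arm_command:
  targets:
    - [[0,0,-0.006],[0,0,0.03],100]
    - [[0,0,-0.006],[0,0,0.05],100]
    - [[0,0,-0.006],[0,0,0.064],100]
    - [[0,0,-0.006],[0,0,0.064],100]
    - [[0,0,-0.006],[0,0,0.064],165]
    - [[0,0,-0.006],[0,0,0.064],165]
    - [[0,0,-0.006],[0,0,0.064],165]
    - [[0,0,-0.006],[0,0,0.064],165]

```text
t: 9.85
eef_pos: [610.4, 226.3, 68.8]
tcp_rot: [3.14, -0.0, 1.66]
ft_force: [0.3, 0.2, 0.2]
opening: 0.366
```

Run:
```python
from h import *
s=env.state(); print(s['eef_pos'],s['tcp_rot'],s['opening'])
p,d=read_camera('wrist'); cv2.imwrite('pics/w8.png',p)
s=env.state()
P0=np.array([546.5,104])+76*np.array([np.cos(.315),np.sin(.315)])
print(P0, np.linalg.norm(s['eef_pos'][:2]-P0))
st=[*s['eef_pos'],s['tcp_rot'][2]]
# lead angle: finger slack; path of tool centre by lever angle
for th in [1.7,1.6,1.5,1.4,1.3,1.2,1.1,1.0,.9,.8,.6]:
    ph=.315+np.pi-th; x,y=P0+99*np.array([np.cos(ph),np.sin(ph)])
    print(th,rel(x,y,66,ph,st))
```

```text
[610.36750892 226.26896769  68.84774809] [ 3.14044506e+00 -1.00213220e-04  1.65965692e+00] 0.36592557473308535
[618.7605248  127.54605181] 99.05431821687145
1.7 ([0.0, 0.0, -0.097], [-0.0005, -0.0099, 0.0026])
1.6 ([0.0, 0.0, -0.197], [-0.002, -0.0197, 0.0026])
1.5 ([-0.0, 0.0, -0.297], [-0.0044, -0.0293, 0.0026])
1.4 ([0.0, 0.0, -0.397], [-0.0077, -0.0386, 0.0026])
1.3 ([0.0, 0.0, -0.497], [-0.012, -0.0475, 0.0026])
1.2 ([0.0, 0.0, -0.597], [-0.0172, -0.056, 0.0026])
1.1 ([-0.0, 0.0, -0.697], [-0.0231, -0.0638, 0.0026])
1.0 ([-0.0, 0.0, -0.797], [-0.0299, -0.0711, 0.0026])
0.9 ([0.0, 0.0, -0.897], [-0.0373, -0.0777, 0.0026])
0.8 ([0.0, 0.0, -0.997], [-0.0453, -0.0834, 0.0026])
0.6 ([-0.0, 0.0, -1.197], [-0.0629, -0.0925, 0.0026])
```

View pics/w8.png

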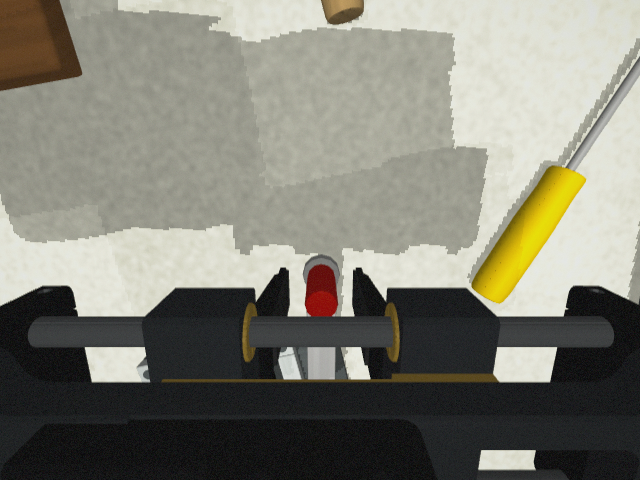

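The post is caged between the fingers at (320,285). I'll swing along the arc at 0.1 rad per row.

Request:
arm_command:
  targets:
    - [[0,0,-0.06],[0,-0.006,0.002],165]
    - [[0,0,-0.13],[-0.001,-0.013,0.002],165]
    - [[0,0,-0.197],[-0.002,-0.0197,0.002],165]
    - [[0,0,-0.297],[-0.0044,-0.0293,0.002],165]
    - [[0,0,-0.397],[-0.0077,-0.0386,0.002],165]
    - [[0,0,-0.497],[-0.012,-0.0475,0.002],165]
    - [[0,0,-0.597],[-0.0172,-0.056,0.002],165]
    - [[0,0,-0.697],[-0.0231,-0.0638,0.002],165]

```text
t: 10.7
eef_pos: [548.5, 197.5, 66.4]
tcp_rot: [3.141, 0.001, 2.361]
ft_force: [1.5, 0.4, -1.1]
opening: 0.353
```

```bash
cat > arc.py <<'E'
from h import *
s=env.state(); print(s['eef_pos'],s['tcp_rot'],s['opening'],s['ft_force'])
P0=np.array([546.5,104])+76*np.array([np.cos(.315),np.sin(.315)])
p=s['eef_pos'][:2]-P0; print('theta tool',.315+np.pi-np.arctan2(p[1],p[0]),'r',np.linalg.norm(p))
st=[*s['eef_pos'],s['tcp_rot'][2]]
for th in [1.0,.9,.8,.7,.6,.5,.4,.3,.2,.1,.05,0,-.05,-.1]:
    ph=.315+np.pi-th; x,y=P0+99*np.array([np.cos(ph),np.sin(ph)])
    print(th,rel(x,y,66,ph,st))
p,d=read_camera('wrist'); cv2.imwrite('pics/w_arc%d.png'%(s['t']*100),p); print('pics/w_arc%d.png'%(s['t']*100))
E
python3 arc.py
```

```text
[548.5118404  197.514954    66.43789008] [3.14075095e+00 5.48564295e-04 2.36106272e+00] 0.3528079634315669 [ 1.50194426  0.39387188 -1.106105  ]
theta tool 1.0984028228499203 r 99.14900369123289
1.0 ([0.0, 0.0, -0.096], [-0.0006, -0.0097, 0.0004])
0.9 ([0.0, 0.0, -0.196], [-0.002, -0.0195, 0.0004])
0.8 ([0.0, 0.0, -0.296], [-0.0044, -0.0291, 0.0004])
0.7 ([0.0, 0.0, -0.396], [-0.0078, -0.0384, 0.0004])
0.6 ([-0.0, 0.0, -0.496], [-0.0121, -0.0474, 0.0004])
0.5 ([0.0, 0.0, -0.596], [-0.0172, -0.0558, 0.0004])
0.4 ([0.0, 0.0, -0.696], [-0.0231, -0.0637, 0.0004])
0.3 ([-0.0, 0.0, -0.796], [-0.0299, -0.071, 0.0004])
0.2 ([0.0, 0.0, -0.896], [-0.0373, -0.0776, 0.0004])
0.1 ([0.0, 0.0, -0.996], [-0.0453, -0.0834, 0.0004])
0.05 ([-0.0, 0.0, -1.046], [-0.0495, -0.0859, 0.0004])
0 ([-0.0, 0.0, -1.096], [-0.0538, -0.0883, 0.0004])
-0.05 ([-0.0, 0.0, -1.146], [-0.0583, -0.0905, 0.0004])
-0.1 ([-0.0, 0.0, -1.196], [-0.0629, -0.0924, 0.0004])
pics/w_arc1070.png
```

View pics/w_arc1070.png

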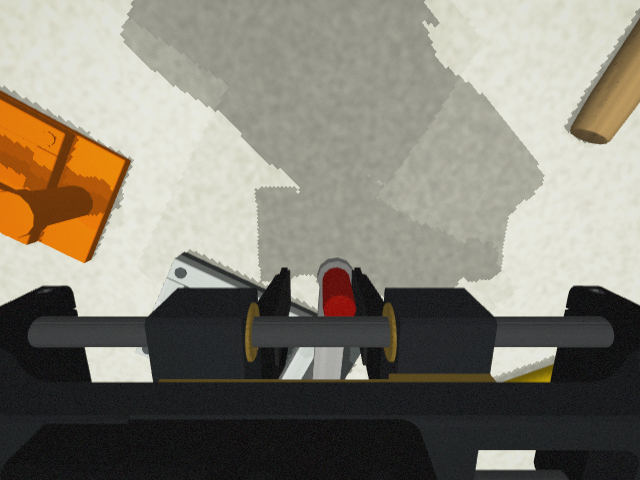

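Request:
arm_command:
  targets:
    - [[0,0,-0.096],[-0.0006,-0.0097,0],165]
    - [[0,0,-0.196],[-0.002,-0.0195,0],165]
    - [[0,0,-0.296],[-0.0044,-0.0291,0],165]
    - [[0,0,-0.396],[-0.0078,-0.0384,0],165]
    - [[0,0,-0.496],[-0.0121,-0.0474,0],165]
    - [[0,0,-0.596],[-0.0172,-0.0558,0],165]
    - [[0,0,-0.696],[-0.0231,-0.0637,0],165]
    - [[0,0,-0.796],[-0.0299,-0.071,0],165]

```text
t: 11.55
eef_pos: [519.9, 126.0, 66.4]
tcp_rot: [3.141, 0.001, -3.128]
ft_force: [0.8, 0.3, -0.1]
opening: 0.354
```

```bash
python3 arc.py
```

```text
[519.85883021 126.02448171  66.40132084] [ 3.14147302e+00  7.38140600e-04 -3.12845581e+00] 0.3536710514973226 [ 0.84786695  0.34827981 -0.11494649]
theta tool 6.582801849104744 r 98.91339832719096
1.0 ([-0.0, -0.0, 0.698], [-0.0231, 0.0639, 0.0004])
0.9 ([0.0, -0.0, 0.598], [-0.0171, 0.056, 0.0004])
0.8 ([0.0, -0.0, 0.498], [-0.0119, 0.0475, 0.0004])
0.7 ([0.0, -0.0, 0.398], [-0.0077, 0.0386, 0.0004])
0.6 ([-0.0, -0.0, 0.298], [-0.0043, 0.0293, 0.0004])
0.5 ([-0.0, -0.0, 0.198], [-0.0019, 0.0197, 0.0004])
0.4 ([-0.0, -0.0, 0.098], [-0.0004, 0.0099, 0.0004])
0.3 ([-0.0, 0.0, -0.002], [0.0001, 0.0, 0.0004])
0.2 ([-0.0, 0.0, -0.102], [-0.0004, -0.0098, 0.0004])
0.1 ([-0.0, 0.0, -0.202], [-0.0019, -0.0196, 0.0004])
0.05 ([-0.0, 0.0, -0.252], [-0.003, -0.0244, 0.0004])
0 ([-0.0, 0.0, -0.302], [-0.0044, -0.0292, 0.0004])
-0.05 ([-0.0, 0.0, -0.352], [-0.006, -0.0339, 0.0004])
-0.1 ([-0.0, 0.0, -0.402], [-0.0078, -0.0385, 0.0004])
pics/w_arc1155.png
```

The trailing finger pushes the post, which lags the tool centre by about 0.09 rad. I'll do the last stretch slowly and watch the force.

Request:
arm_command:
  targets:
    - [[0,0,-0.06],[0,-0.006,0],165]
    - [[0,0,-0.12],[-0.0007,-0.0118,0],165]
    - [[0,0,-0.18],[-0.0015,-0.0175,0],165]
    - [[0,0,-0.23],[-0.0025,-0.0224,0],165]
    - [[0,0,-0.28],[-0.0038,-0.0272,0],165]
    - [[0,0,-0.32],[-0.005,-0.031,0],165]
    - [[0,0,-0.35],[-0.006,-0.0338,0],165]

```text
t: 12.3
eef_pos: [526.4, 92.6, 66.3]
tcp_rot: [-3.141, 0.0, -2.783]
ft_force: [0.8, 0.8, 1.1]
opening: 0.353
```

```bash
python3 arc.py | grep -v '^[01]\.[1-9]'; python3 -c "
from h import *
p,d=read_camera('scene'); cv2.imwrite('pics/s9.png',cv2.resize(p[200:420,330:570],None,fx=2.7,fy=2.7))"; cp pics/$(ls -t pics|grep arc|head -1) pics/w9.png
```

```text
[526.35061746  92.57907748  66.30736636] [-3.14146850e+00  4.67099773e-04 -2.78290277e+00] 0.35311228054587596 [0.75131449 0.8312699  1.09022516]
theta tool 6.236445999012541 r 98.80425227729836
1.0 ([-0.0, -0.0, 1.044], [-0.049, 0.0859, 0.0003])
0.05 ([0.0, -0.0, 0.094], [-0.0002, 0.0096, 0.0003])
0 ([-0.0, -0.0, 0.044], [0.0001, 0.0046, 0.0003])
-0.05 ([0.0, 0.0, -0.006], [0.0002, -0.0003, 0.0003])
-0.1 ([-0.0, 0.0, -0.056], [0.0, -0.0053, 0.0003])
pics/w_arc1230.png
```

View pics/w9.png

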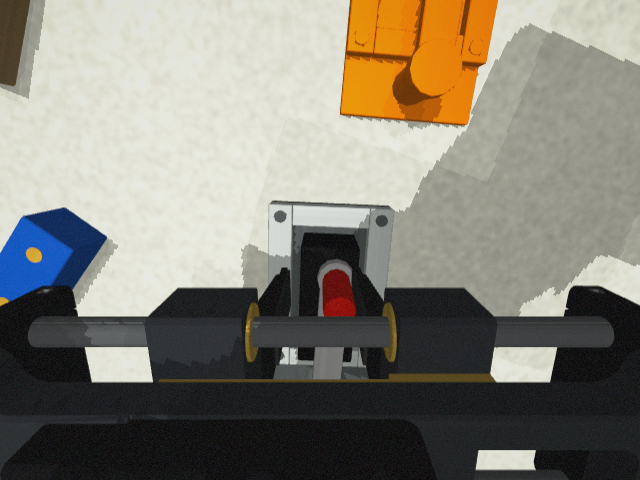

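View pics/s9.png

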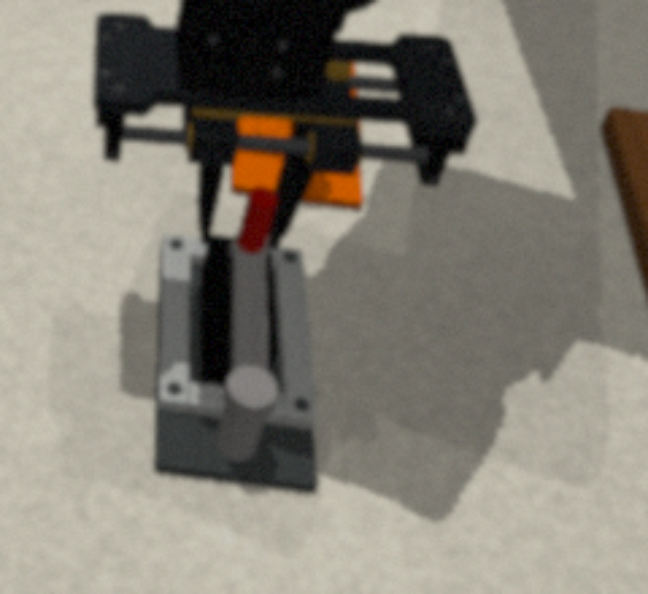

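The lever is nearly shut and the post is still against the right finger. A few more gentle millimetres should reach the stop.

Request:
arm_command:
  targets:
    - [[0,0,-0.01],[0,-0.001,0],165]
    - [[0,0,-0.02],[0,-0.002,0],165]
    - [[0,0,-0.03],[0,-0.003,0],165]
    - [[0,0,-0.03],[0,-0.003,0],165]

```text
t: 12.8
eef_pos: [527.1, 89.6, 66.1]
tcp_rot: [-3.141, 0.0, -2.75]
ft_force: [0.2, -0.0, 0.0]
opening: 0.351
```

Request:
arm_command:
  targets:
    - [[0,0,-0.01],[0,-0.001,0],165]
    - [[0,0,-0.01],[0,-0.001,0],165]

```text
t: 13.0
eef_pos: [527.2, 89.2, 66.1]
tcp_rot: [3.141, -0.0, -2.74]
ft_force: [0.2, 6.6, 0.3]
opening: 0.351
```

Contact force jumped to 6.6 N, so the lever is at its stop. I'll centre the fingers around the post, open, and retreat upwards.

Request:
arm_command:
  targets:
    - [[0,0,0],[0,0.004,0],165]
    - [[0,0,0],[0,0.009,0],165]
    - [[0,0,0],[0,0.009,0],100]
    - [[0,0,0],[0,0.009,0],100]
    - [[0,0,0],[0,0.009,-0.02],100]
    - [[0,0,0],[0,0.009,-0.06],100]
    - [[0,0,0],[0,0.009,-0.11],100]
    - [[0,0,0],[0,0.009,-0.13],100]

```text
t: 13.8
eef_pos: [524.9, 96.9, 200.1]
tcp_rot: [-3.14, 0.005, -2.74]
ft_force: [0.5, -0.4, -0.9]
opening: 0.606
```

Request:
arm_command:
  targets:
    - [[0,0,0],[0.03,0,-0.02],100]
    - [[0,0,0],[0.07,0,-0.04],100]
    - [[0,0,0],[0.07,0,-0.04],100]
    - [[0,0,0],[0.07,0,-0.04],100]

```text
t: 14.2
eef_pos: [459.5, 69.4, 236.8]
tcp_rot: [-3.141, 0.002, -2.741]
ft_force: [0.4, -0.2, 0.8]
opening: 0.609
```

```bash
python3 -c "
from h import *
s=env.state(); print(s['eef_pos'],s['ft_force'],s['qvel'])
p,d=read_camera('scene'); cv2.imwrite('pics/s10.png',cv2.resize(p[200:420,330:570],None,fx=2.7,fy=2.7))
p,d=read_camera('top'); cv2.imwrite('pics/t10.png',cv2.resize(p[100:310,140:460],None,fx=2.5,fy=2.5))"
```

```text
[459.45222236  69.38011168 236.82980082] [ 0.43010444 -0.16801659  0.78100963] [ 0.00878056  0.03967021 -0.01860762  0.00129833 -0.00354179  0.0039233 ]
```

View pics/s10.png

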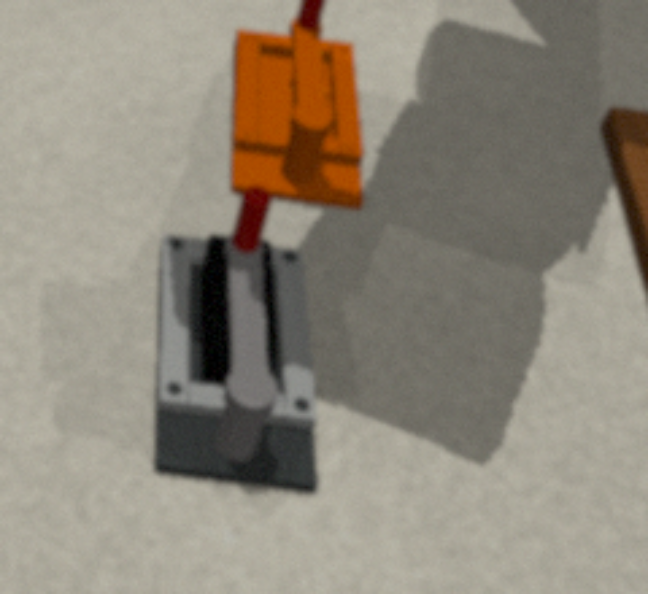

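View pics/t10.png

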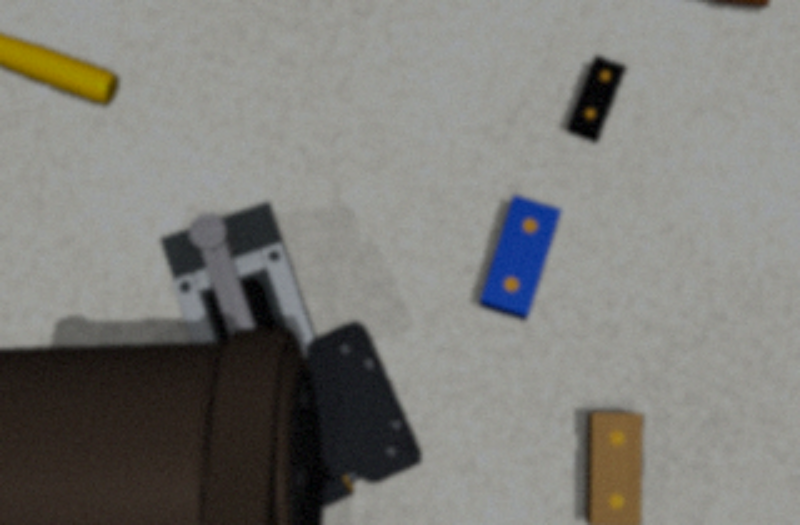

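The lever lies along the nest over the blank, with pivot (250,385) and post (248,225) in the scene crop, and the gripper is clear. One last numeric check of lever angle and blank height.

Run:
```python
from h import *
p,d=read_camera('scene'); P=cloud('scene',d.astype(float))
a=.315
X=(P[...,0]-546.5)*np.cos(a)+(P[...,1]-104)*np.sin(a); Y=-(P[...,0]-546.5)*np.sin(a)+(P[...,1]-104)*np.cos(a); Z=P[...,2]
hsv=cv2.cvtColor(p,cv2.COLOR_BGR2HSV)
k=(abs(Z-44)<5)&(abs(X)<60)&(abs(Y)<35)&(p.max(-1)<60); print('blank',k.sum(),np.median(Z[k]),np.percentile(X[k],[2,98]),np.percentile(Y[k],[2,98]))
k=(Z>62)&(Z<100)&(abs(X+24)<30)&(abs(Y)<40); print('post',k.sum(),np.median(X[k]),np.median(Y[k]))
k=(abs(Z-56)<4)&(X<60)&(X>-10)&(abs(Y)<50); f=np.polyfit(X[k],Y[k],1); print('lever',k.sum(),'theta~',-f[0],np.median(Y[k]))
k=(abs(Z-18)<3)&(abs(X)<65)&(abs(Y)<45); print('wall',np.median(Z[k]),np.percentile(Y[k],[1,99]),np.percentile(X[k],[1,99]))
print(env.state()['t'],abs(env.state()['qvel']).max(),env.state()['ft_force'])
```

```text
blank 444 43.941208630984704 [-34.00157589  41.54182727] [-17.53206847  17.89488942]
post 230 -16.255946985433376 -0.3146212604798806
lever 484 theta~ 0.00303589800456432 0.16301269821273134
wall 17.965367360386153 [-40.95644881  42.11420668] [-57.13007223  63.65614332]
14.35 0.008045905293992458 [ 0.29982366 -0.16601067  1.21574226]
```

Blank top is 43.9 (44 expected when seated), lever angle about 0.00, and the arm is clear and at rest. I'll hand in now.

```bash
python3 -c "
from h import *
print(env.job_done())"
```

```text
the job is handed in; nothing more can be done
None
```

The black blank is in the aluminium nest's pocket, dots up, with the lever shut over it. The job was handed in at about 14.4 s of the 48 s allowed.

I gripped the larger black blank across its width and set it in the pocket while the lever stood open at about 1.8 rad. I then put the fingers around the red post, swung the lever round until it met its stop (contact force 6.6 N), and withdrew upwards.

**Last checks (scene camera depth):**
- **Blank:** its top is 43.9 mm above the bench, where 44 means fully down. Its centre is within a few millimetres of the pocket's. It measured level just before the lever was closed.
- **Lever:** about 0.00 rad from its stop.
- **Arm:** at rest and clear of everything.

**Disagreements:** the top and wrist cameras differed by about 2–3 mm on the nest's position and height. The pocket's clearance covered that, and nothing else disagreed or failed.

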